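# Return the spice jar to the carousel and bring it to the front

### The arm

A 6-joint arm with a two-finger parallel gripper is mounted at the origin on a cart in front of the work surface, level with it; the furniture and walls round the work are solid. World frame = base frame: x ahead of the robot, y to its left, z up, the work surface at z = 0. Lengths are in m, angles in rad, forces in N, time in s.
With the tool pointing down it reaches from about 0.35 to 0.725 m from the base axis. Payload 4.3 kg.
Tool frame: the origin (TCP) lies on the centre line of the jaws, within the pads' length; the fingertips stand 22 mm ahead of it and the grasp point (between the pads) lies 3 mm ahead of it; x points along the fingers, y is the direction in which the jaws open and shut, and the axes are right-handed (so a half turn about x gives the same grasp; the last joint's range is limited). The gripper opens to 85 mm and grips with 20 to 120 N. Pads are 22 mm wide; open, the fingers measure 114 mm over their backs; the gripper's body (76 mm by 85 mm) begins 54 mm behind the grasp point. The pads swing forward as they close: fully open they stand 13 mm farther back than shut.
Start: joints at [-1.252, 0.377, 0.081, 1.274, 0, 1.46], TCP at [0.239, -0.523, 0.253] pointing down, gripper open.
Joint ranges: [-2.72, 2.72], [-0.84, 1.66], [-1.02, 1.22], [-1.77, 2.12], [-1.37, 1.28], [-3.14, 3.14]. Speed limits (rad/s): [2.57, 2.57, 3.14, 3.14, 3.14, 3.14].

### API

Orientations are given as a rotation vector (axis times angle).
In Python, from cell import arm gives the robot as it stands.
- The arm moves only by the tool move_arm, never from a script. Its argument "plan" is a list of rows, each a list of 4 numbers: the shift along the world's x, y, z in mm, then the turn about the world's z in rad. A call has 1 to 5 rows; each row shifts and turns the commanded pose from where the row before left it; what a row does not reach is not made up. A row lasts 1/12 s, in which the tool goes at most 41.7 mm and 7.16 degrees, less where a joint would pass 70% of its speed; a pose out of reach is approached as far as the arm can. A call with a gripper value outside its range is refused whole. "grip" is the opening, from 0 (shut) to 1 (fully open), set as the call begins (left out, the last holds). The fingers move at their own pace and stop on an object; "grip_force" is the grip in N (left out, the last holds). Time passes only in rows, so rows that do not move let the fingers close. It gives the time, the measured TCP pose, the force and the opening at its end, in the units of the state.
- arm.get_state(): the state, without advancing time (a new reading comes with each control period).
- arm.snapshot(name): name is "side" or "top" or "wrist"; returns (picture, depth): 400x640x3 uint8, red, green, blue; 400x640 float32, m along the optical axis (not along the pixel's ray), 0 where there is no reading.
- arm.camera_model(name): a dict with "vfov" (degrees; the focal length in pixels is half the picture's height over the tangent of half this angle, whatever the lens; pixels are square), "cx", "cy" (the principal point, pixels), "origin" and "rotation" of the camera in the world. Camera axes: x right, y down, z forward; pixel columns grow to the right and rows downward; lengths in m; the calibration is good to about 2 mm. A picture is of the moment at which its call begins: read the wrist's pose just before it. camera_model takes no time and is no camera call; for the wrist camera it gives the pose at the moment of the call.
- arm.sign_off(): hands the job in, once; it reports no verdict.
The state is a dict: "clock": time; "qpos": joint angles; "qvel": joint speeds; "effort": joint torques, N m; "tool_pos": TCP position; "ee_rot": TCP orientation; "force": force on the tool from outside, world axes, zero at the start; "wrist_torque": the same for the moment, N m; "width": finger opening in m.
Only numpy, scipy, OpenCV 4.12 (cv2) and the standard library are available. Lean on these libraries where they do the work, as an engineer would, in place of code of your own. Each camera call takes 0.05 s, during which the arm holds its last target. There are 200 camera calls.

### The job

Put the red-lidded spice jar back: slide it all the way down into the empty cup of the spice carousel and let go of it. Have the carousel turned so that this jar faces the front, in the middle of the side where the wire rail is open, and finish with the gripper still closed on the wooden handle on top, holding the carousel still so the jar can be taken out. Leave the other things on the worktop where they stand.

Things in the scene. Friction and masses are not known exactly. Their poses are not given: they have to be found in the camera images.
- red_jar: loose spice jar standing upright on the worktop: amber glass, paper label, ribbed red lid. 45 mm across and 105 mm high in all; the lid is the top 25 mm and 41 mm across over the ribs; the foot is chamfered to 39 mm. 0.08 to 0.17 kg. Origin: centre of the underside, z up along the jar
- spice_rack: fixed round beech base of the spice carousel, 280 mm across and 18 mm high, standing on the worktop; it cannot move. A low wire rail (top 60 mm above the worktop, 132 mm from the axis) runs round its back and sides and is open at the front, over 54 degrees either side of the middle. Origin: on the turning axis, at worktop height. Its -x axis points to the middle of the open front, z up
- carousel: turntable on the rack, turning both ways without stops about the vertical axis; slight friction (0.06 N m), stays where it is left. Origin on the axis, 21 mm above the worktop; z up, x towards the empty cup. Beech disc 232 mm across with five steel cups 72 degrees apart, 80 mm from the axis; four hold black-lidded jars of the red jar's size, fixed in them, lids 140 mm above the worktop
- empty_cup (a point): the empty steel cup on the turntable: this point is the centre of its inner floor, 35 mm above the worktop, 80 mm from the turning axis. Inside 48 mm across (the jar has 1.5 mm all round), outside 53 mm; the mouth flares to 57 mm inside in its top 8 mm; the rim is 48 mm above the inner floor. It turns with the turntable
- handle (a point): centre of the wooden grip bar on top of the central post, on the turning axis, 155 mm above the worktop. The bar is 56 mm long, 14 mm wide and 24 mm high (143 to 167 mm above the worktop), rounded, and turns with the carousel; y along its length, x across its width, towards the empty cup
- salt_shaker: glass shaker, 44 mm across, 90 mm high, bystander; origin at the centre of its underside. Behind it the wall cupboard overhangs the worktop: underside 480 mm up, front from about x 0.50, y 0.40 to x 0.74, y -0.50 (m), door handles 40 mm in front of that; keep wrist and arm clear of it
- pepper_shaker: the same kind of shaker, bystander; origin at the centre of its underside
- soap_pump: black soap dispenser, 76x65x174 mm, bystander; origin at the centre of its underside
Not all that is in view belongs to the job. Several things look just like the red_jar: the one meant starts farthest to the robot's right.

How it is judged:
By the outcome, as a careful person would: the job done as asked, in the order asked, and still so for the second after the job is handed in, while the arm keeps its last pose, push and grip.
It also fails if it takes over 72 s, if anything falls off the work surface, if the arm or the gripper's body presses on something with over 40 N, if the wrist force passes 120 N, or if a joint passes its speed limit or range.

## Working session

There is one attempt and no reset: what is moved stays moved. The work goes in short steps, Python scripts to look and compute and a tool call to move; the robot and the scene stay as the last step left them, time stands still between calls to the robot, and variables do not carry over. Pictures are saved under pics/ and viewed, about 8 in all and at most 12, crops included, and the job is handed in when it is done.

Besides the shell and the picture viewer there is one more tool, called after ">>>" in YAML: its name, and indented under it one key for each argument. move_arm: Moves the arm, as the interface text tells. Its arguments: {"type":"object","properties":{"plan":{"type":"array"},"grip":{"type":"number"},"grip_force":{"type":"number"}},"required":["plan"]}

```bash
mkdir -p pics; ls; cat > h.py <<'E'
import numpy as np, cv2
from cell import arm
def snap(n,f=None):
    m=arm.camera_model(n); p,d=arm.snapshot(n)
    if f: cv2.imwrite('pics/'+f,p[:,:,::-1])
    return m,p,d
def ray(m,u,v):
    f=200/np.tan(np.radians(m['vfov'])/2)
    r=np.array(m['rotation']).reshape(3,3)@np.array([(u-m['cx'])/f,(v-m['cy'])/f,1.])
    return np.array(m['origin']),r
def plane(m,u,v,z):
    o,r=ray(m,u,v); return o+r*(z-o[2])/r[2]
def pt(m,d,u,v):
    o,r=ray(m,u,v); return o+r*d[int(v),int(u)]
E
python3 - <<'E'
from h import *
import pickle
R={}
for n in('top','side'):
    R[n]=snap(n)
pickle.dump(R,open('r.pkl','wb'))
cv2.imwrite('pics/a.png',cv2.resize(np.vstack([R['top'][1],R['side'][1]]),(640,800))[:,:,::-1]) if 0 else None
cv2.imwrite('pics/top.png',R['top'][1][:,:,::-1]);cv2.imwrite('pics/side.png',R['side'][1][:,:,::-1])
for n in R: print(R[n][0])
print(arm.get_state())
E
```

```text
pics
{'vfov': 44.05052709977887, 'cx': 318.56208524824586, 'cy': 201.502533120886, 'origin': array([-0.12103944, -0.12003394,  1.48020374]), 'rotation': array([-1.82501058,  2.13960988, -0.47913487])}
{'vfov': 48.83174068462302, 'cx': 316.8675752069044, 'cy': 194.56490743298633, 'origin': array([-0.04247465,  0.64978405,  0.97458407]), 'rotation': array([-0.75584429,  2.53689158, -1.19795603])}
{'clock': 0.1, 'qpos': array([-1.25228798e+00,  3.77972035e-01,  7.98057298e-02,  1.27439561e+00,
       -1.16309976e-05,  1.46050187e+00]), 'qvel': array([ 0.00061242, -0.00024356,  0.00444656,  0.00149479,  0.00110548,
        0.00048945]), 'effort': array([ 9.66254120e-04, -4.64694285e+01,  2.70581353e+01,  1.20119221e-02,
       -1.10959747e-04, -1.98123928e-05]), 'tool_pos': array([ 0.23891447, -0.52243697,  0.25248243]), 'ee_rot': array([ 1.98497169,  0.43404969, -1.98536796]), 'force': array([-0.71123997, -0.46897919,  0.99299112]), 'wrist_torque': array([ 0.02430378, -0.05130779, -0.03089626]), 'width': 0.08536899019551464}
```

View pics/top.png

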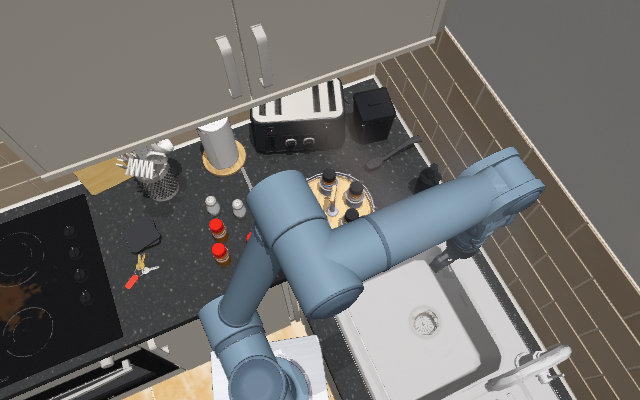

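View pics/side.png

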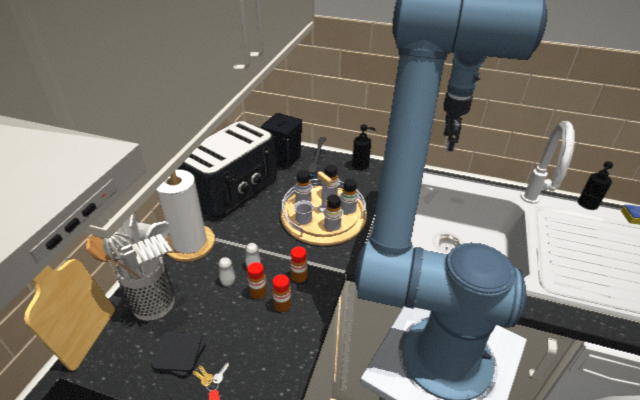

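```bash
sed -i "s/r=np.array(m\['rotation'\]).reshape(3,3)@/r=cv2.Rodrigues(np.array(m['rotation']))[0]@/" h.py
python3 - <<'E'
from h import *
import pickle
R=pickle.load(open('r.pkl','rb'))
for n in R:
    m,p,d=R[n]; q=p.astype(int)
    k=((q[:,:,0]>140)&(q[:,:,1]<60)&(q[:,:,2]<60)).astype(np.uint8)
    c,l,s,ce=cv2.connectedComponentsWithStats(k)
    for i in range(1,c):
        if s[i,4]>12: print(n,s[i],ce[i].round(1),plane(m,*ce[i],.095).round(3), pt(m,d,*ce[i]).round(3))
m,p,d=R['side']
for u,v in [(328,178),(226,272),(252,255),(303,177),(331,172),(350,186),(334,202),(304,212)]: print(u,v,pt(m,d,u,v).round(3),plane(m,u,v,.14).round(3))
c=cv2.resize(p[150:260,265:385],None,fx=5,fy=5,interpolation=cv2.INTER_CUBIC)
cv2.imwrite('pics/sc.png',c[:,:,::-1])
E
```

```text
top [209 219  14  14 140] [215.7 224.6] [0.502 0.102 0.095] [0.497 0.1   0.107]
top [246 233   5   8  20] [247.8 236.2] [0.449 0.009 0.095] [0.445 0.008 0.104]
top [212 243  14  15 150] [218.3 249.3] [0.421 0.1   0.095] [0.418 0.098 0.104]
side [291 246  15  14 153] [298.1 252.3] [ 0.44  -0.013  0.095] [ 0.435 -0.006  0.104]
side [247 263  17  15 164] [255.3 268.9] [0.5   0.096 0.095] [0.494 0.103 0.105]
side [273 274  16  17 192] [280.6 281.3] [0.421 0.093 0.095] [0.416 0.099 0.105]
328 178 [ 0.5   -0.259  0.166] [ 0.517 -0.288  0.14 ]
226 272 [0.581 0.125 0.059] [0.526 0.172 0.14 ]
252 255 [0.558 0.043 0.065] [0.508 0.093 0.14 ]
303 177 [ 0.586 -0.251  0.139] [ 0.585 -0.249  0.14 ]
331 172 [ 0.53  -0.326  0.135] [ 0.526 -0.32   0.14 ]
350 186 [ 0.441 -0.292  0.139] [ 0.44  -0.291  0.14 ]
334 202 [ 0.441 -0.198  0.141] [ 0.442 -0.2    0.14 ]
304 212 [ 0.553 -0.206  0.041] [ 0.49  -0.115  0.14 ]
```

View pics/sc.png

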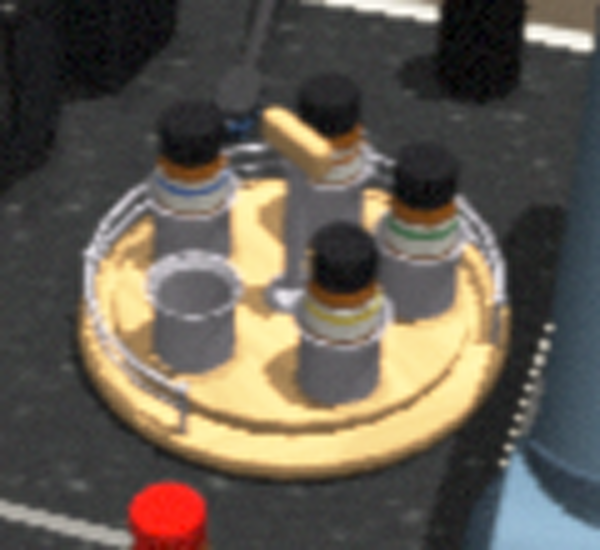

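```bash
python3 - <<'E'
from h import *
import pickle
from scipy.optimize import least_squares
R=pickle.load(open('r.pkl','rb'))
m,p,d=R['side']
L=np.array([plane(m,u,v,.14)[:2] for u,v in [(303,173.5),(331,168),(350,182),(333.5,198)]])
r=least_squares(lambda c:np.hypot(*(L-c[:2]).T)-.08,[.5,-.26]); c=r.x
az=np.degrees(np.arctan2(*(L-c).T[::-1])); print(c,r.fun,az)
cup=plane(m,265+194/5,150+280/5,.083); print('cup',cup,np.degrees(np.arctan2(cup[1]-c[1],cup[0]-c[0])))
for u,v in [(183,388),(498,290)]:
    q=plane(m,265+u/5,150+v/5,.06); e=q[:2]-c; print('rail end',q,np.hypot(*e),np.degrees(np.arctan2(e[1],e[0])))
for u,v in [(183,425),(498,338)]:
    q=plane(m,265+u/5,150+v/5,.018); e=q[:2]-c; print('foot',q,np.hypot(*e),np.degrees(np.arctan2(e[1],e[0])))
E
```

```text
[ 0.51581626 -0.26182151] [-0.00030043 -0.00086344  0.0003695  -0.001045  ] [  -1.63399178  -74.30664076 -144.8436648   143.12554711]
cup [ 0.54285773 -0.19023905  0.083     ] 69.30510755928549
rail end [ 0.50811185 -0.12716194  0.06      ] 0.1348797913654414 93.27455137155708
rail end [ 0.39300579 -0.30947003  0.06      ] 0.13172999857649875 -158.79453624571957
foot [ 0.51488759 -0.13592476  0.018     ] 0.12590017499575568 90.42263506938046
foot [ 0.39086426 -0.31224295  0.018     ] 0.13474169341921594 -158.02461929888963
```

```bash
cat >> h.py <<'E'
def jaw(s=None):
    s=s or arm.get_state(); M=cv2.Rodrigues(np.array(s['ee_rot']))[0]
    return np.degrees(np.arctan2(M[1,1],M[0,1])),M
E
python3 - <<'E'
from h import *
a,M=jaw();print(a,M.round(3)); m=arm.camera_model('wrist');print(m['vfov'],M.T@(np.array(m['origin'])-arm.get_state()['tool_pos']))
E
```

```text
-65.43139932590782 [[-0.001  0.416 -0.909]
 [ 0.002 -0.909 -0.416]
 [-1.    -0.002 -0.   ]]
70.310934886551 [-0.12054766 -0.00118306 -0.07532102]
```

>>> move_arm:
  plan:
    - [14,38,0,0]
    - [14,38,0,0]
    - [14,38,0,0]
    - [14,38,0,0]
    - [14,38,0,0]
  grip: 1

```text
clock: 0.52
tool_pos: [0.309, -0.3309, 0.2528]
ee_rot: [1.985, 0.432, -1.986]
force: [1.0, 0.3, 0.1]
width: 0.0854
```

>>> move_arm:
  plan:
    - [14,37,0,0.12]
    - [14,37,0,0.12]
    - [14,37,0,0.12]
    - [14,37,0,0.12]
    - [14,37,0,0.12]

```text
clock: 0.93
tool_pos: [0.379, -0.146, 0.2531]
ee_rot: [1.592, 0.906, -1.593]
force: [1.4, -0.6, 0.6]
width: 0.0853
```

>>> move_arm:
  plan:
    - [14,37,0,0.12]
    - [14,37,0,0.12]
    - [14,37,0,0.12]
    - [12,32,0,0.12]
    - [0,0,0,0.12]

```text
clock: 1.35
tool_pos: [0.4341, 0.0001, 0.253]
ee_rot: [1.159, 1.244, -1.155]
force: [-0.6, -0.4, 0.8]
width: 0.0856
```

>>> move_arm:
  plan:
    - [0,0,0,0.12]
    - [0,0,0,0.12]
    - [0,0,0,0.12]
    - [0,0,0,0.12]
    - [0,0,0,0.12]

```text
clock: 1.77
tool_pos: [0.4327, -0.0048, 0.2529]
ee_rot: [0.707, 1.453, -0.708]
force: [-0.7, 0.4, -0.5]
width: 0.0855
```

>>> move_arm:
  plan:
    - [0,0,0,0.12]
    - [0,0,0,0.12]
    - [0,0,0,0.12]
    - [0,0,0,0.12]
    - [0,0,0,0.08]

```text
clock: 2.18
tool_pos: [0.4327, -0.0049, 0.2529]
ee_rot: [0.273, 1.555, -0.273]
force: [0.5, -0.0, 0.3]
width: 0.0853
```

```bash
python3 - <<'E'
from h import *
import pickle
R={'top':snap('top','t2.png'),'wrist':snap('wrist')}
pickle.dump(R,open('r2.pkl','wb'))
s=arm.get_state();print(s['clock'],s['tool_pos'],jaw()[0],s['qpos'])
for n in R:
    m,p,d=R[n]; q=p.astype(int)
    k=((q[:,:,0]>140)&(q[:,:,1]<60)&(q[:,:,2]<60)).astype(np.uint8)
    c,l,st,ce=cv2.connectedComponentsWithStats(k)
    for i in range(1,c):
        if st[i,4]>40:
            # top surface of lid by depth
            ys,xs=np.where(l==i); P=np.array([pt(m,d,x,y) for x,y in zip(xs,ys)])
            T=P[P[:,2]>.100]; (x0,y0),rad=cv2.minEnclosingCircle(T[:,:2].astype(np.float32)) if len(T) else ((0,0),0)
            print(n,st[i],ce[i].round(1),plane(m,*ce[i],.095).round(4),len(T),round(x0,4),round(y0,4),round(rad,4))
cv2.imwrite('pics/w2.png',R['wrist'][1][:,:,::-1])
E
```

```text
2.2833 [ 0.43272649 -0.00491922  0.2529715 ] 69.77002339129594 [-1.58241726e-01  9.14430586e-02 -2.91149803e-01  1.18911129e+00
  1.11551893e-04  1.94837953e-01]
top [246 232  14  14 136] [252.8 238.2] [ 0.4401 -0.0051  0.095 ] 124 0.1676 -0.0614 0.2946
wrist [610   7  25  41  48] [620.7  26.3] [0.3808 0.2889 0.095 ] 0 0 0 0
wrist [ 401  125   40   41 1294] [420.3 145.1] [0.4208 0.1016 0.095 ] 1294 0.3965 0.0671 0.0574
wrist [ 302  177   41   41 1208] [322.  196.9] [ 0.4378 -0.0055  0.095 ] 1144 0.4085 0.0054 0.0498
wrist [ 424  203   37   35 1010] [441.7 219.8] [0.5038 0.104  0.095 ] 1010 0.4381 0.0667 0.089
```

View pics/w2.png

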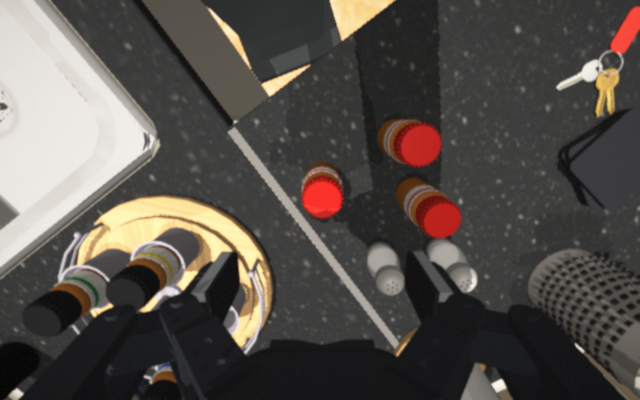

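>>> move_arm:
  plan:
    - [4,-1,-35,0]
    - [0,0,-35,0]
    - [0,0,-35,0]
    - [0,0,-30,0]
    - [0,0,-16,0]

```text
clock: 2.7
tool_pos: [0.4344, -0.0055, 0.0989]
ee_rot: [0.279, 1.558, -0.279]
force: [-0.1, 0.4, 0.6]
width: 0.0857
```

>>> move_arm:
  plan:
    - [0,0,0,0]
    - [0,0,0,0]
    - [0,0,0,0]
    - [0,0,0,0]
    - [0,0,0,0]
  grip: 0.2
  grip_force: 40

```text
clock: 3.12
tool_pos: [0.4388, -0.0063, 0.1042]
ee_rot: [0.277, 1.549, -0.277]
force: [-1.7, -0.6, 5.2]
width: 0.0386
```

>>> move_arm:
  plan:
    - [0,0,0,0]
    - [0,0,0,0]
    - [0,0,0,0]

```text
clock: 3.37
tool_pos: [0.4388, -0.0063, 0.1042]
ee_rot: [0.277, 1.549, -0.277]
force: [-1.7, 0.1, 7.1]
width: 0.0383
```

>>> move_arm:
  plan:
    - [0,0,25,0]
    - [0,0,40,0]
    - [0,0,40,0]
    - [0,0,40,0]
    - [0,0,25,0]

```text
clock: 3.78
tool_pos: [0.4382, -0.0061, 0.2771]
ee_rot: [0.277, 1.547, -0.277]
force: [0.2, -0.9, -1.0]
width: 0.0384
```

```bash
python3 - <<'E'
from h import *
import pickle
print(arm.get_state()['force'],arm.get_state()['width'])
p=pickle.load(open('r2.pkl','rb'))['top'][1]
a=cv2.resize(p[155:255,270:390],None,fx=5,fy=5,interpolation=cv2.INTER_CUBIC)
m,s,d=snap('side'); b=cv2.resize(s[150:300,240:390],(500,500),interpolation=cv2.INTER_CUBIC)
cv2.imwrite('pics/t3.png',a[:,:,::-1])
cv2.imwrite('pics/s3.png',b[:,:,::-1])
E
```

```text
[ 0.24708919 -0.92541688 -0.98613451] 0.03835751114885773
```

View pics/t3.png

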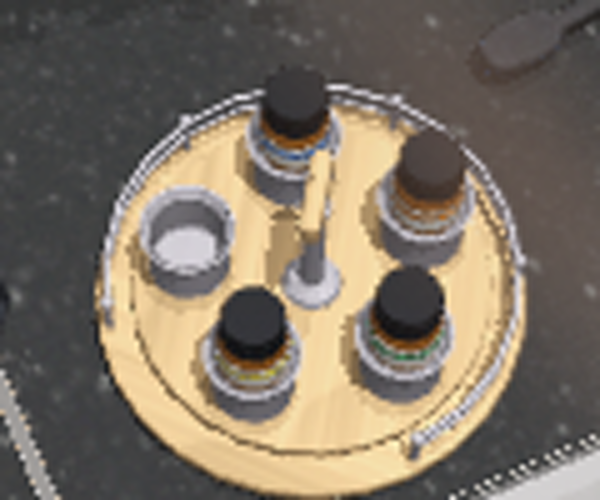

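View pics/s3.png

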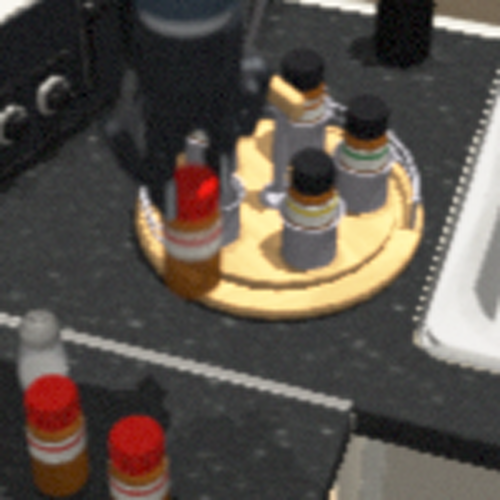

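```bash
python3 - <<'E'
from h import *
import pickle
from scipy.optimize import least_squares
m,p,d=pickle.load(open('r2.pkl','rb'))['top']
P=lambda u,v,z:plane(m,270+u/5-.4,155+v/5-.4,z)[:2]
L=np.array([P(u,v,.14) for u,v in [(295,95),(432,158),(408,293),(252,315)]])
r=least_squares(lambda c:np.hypot(*(L-c[:2]).T)-.08,[.5,-.26]); c=r.x
A=lambda e:np.degrees(np.arctan2(e[1],e[0]))%360
print(c,r.fun,[A(x-c) for x in L])
for z,q in((.083,(187,229)),):
    e=P(*q,z); print('cup',e,np.hypot(*(e-c)),A(e-c))
for q,z in [((108,300),.06),((413,440),.06),((107,318),.018),((413,457),.018)]:
    e=P(*q,z); print('rail',e,np.hypot(*(e-c)),A(e-c))
h=[P(*q,.167) for q in [(320,152),(309,225)]]; print('bar',h,np.mean(h,0),A(h[0]-h[1]))
E
```

```text
[ 0.51888256 -0.25921689] [-0.00155659  0.00026746 -0.00111402 -0.00072269] [np.float64(358.5282900144823), np.float64(286.0090913246665), np.float64(215.74302665887555), np.float64(143.12707236142114)]
cup [ 0.5444214  -0.18463254] 0.07883563274049228 71.09799590258889
rail [ 0.51434716 -0.12941748] 0.12987862502527925 92.00119243580463
rail [ 0.39196914 -0.30116953] 0.13366765001664943 198.29187854646332
rail [ 0.52066412 -0.12736422] 0.1318647055194575 89.2258812928964
rail [ 0.39596706 -0.30441422] 0.13096189502198463 200.18901074384294
bar [array([ 0.54225077, -0.26671887]), array([ 0.49560377, -0.25210333])] [ 0.51892727 -0.2594111 ] 342.60307492596223
```

>>> move_arm:
  plan:
    - [14,-24,0,0]
    - [21,-36,0,0]
    - [21,-36,0,0]
    - [21,-36,0,0]
    - [18,-30,0,0]

```text
clock: 4.25
tool_pos: [0.5331, -0.1704, 0.2725]
ee_rot: [0.277, 1.551, -0.278]
force: [0.9, -0.8, -1.0]
width: 0.0383
```

>>> move_arm:
  plan:
    - [10,-17,0,0]
    - [0,0,0,0]
    - [0,0,0,0]

```text
clock: 4.5
tool_pos: [0.5422, -0.1858, 0.2718]
ee_rot: [0.279, 1.553, -0.278]
force: [0.3, -0.2, -0.8]
width: 0.0386
```

```bash
python3 - <<'E'
from h import *
s=arm.get_state();print(s['tool_pos'],jaw()[0],s['force'],s['qpos'].round(2))
m,p,d=snap('side'); b=cv2.resize(p[120:270,260:400],(750,600)[::1],interpolation=cv2.INTER_CUBIC)
cv2.imwrite('pics/s4.png',b[:,:,::-1])
q=p.astype(int);k=((q[:,:,0]>140)&(q[:,:,1]<60)&(q[:,:,2]<60)).astype(np.uint8)
c,l,st,ce=cv2.connectedComponentsWithStats(k)
for i in range(1,c): print(st[i],ce[i])
E
```

```text
[ 0.54217906 -0.18576067  0.27181214] 69.68396993039075 [ 0.30922549 -0.20626324 -0.83915508] [-0.44  0.37  0.12  1.32  0.   -0.09]
[304 155   7  11  33] [307.18181818 159.06060606]
[247 263  16  16 166] [255.3313253  268.96987952]
[273 274  16  13 162] [280.18518519 280.2654321 ]
[257 277   1   1   1] [257. 277.]
[217 390   2   2   2] [217.5 390.5]
[218 394   1   1   1] [218. 394.]
```

View pics/s4.png

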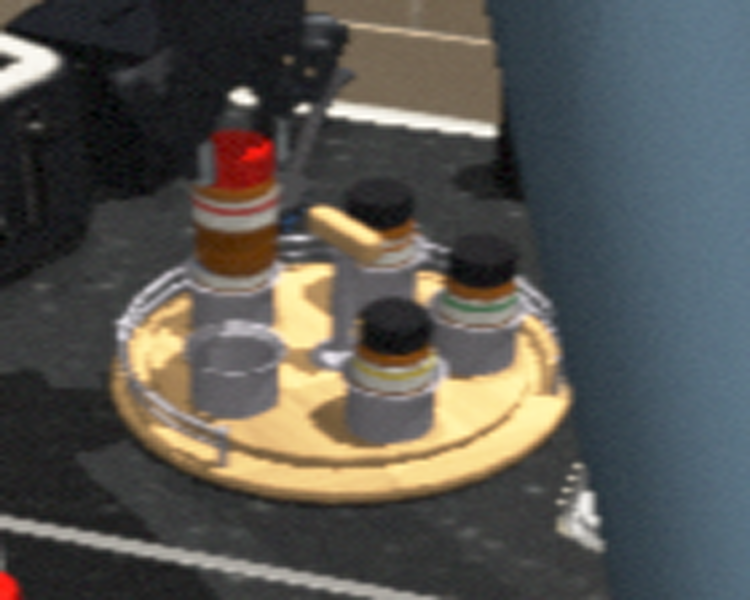

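>>> move_arm:
  plan:
    - [1,0,-30,0]
    - [0,0,-30,0]
    - [0,0,-20,0]
    - [0,0,-8,0]
    - [0,0,-8,0]

```text
clock: 4.97
tool_pos: [0.5425, -0.1839, 0.1762]
ee_rot: [0.276, 1.553, -0.276]
force: [1.0, -1.1, 1.3]
width: 0.0386
```

```bash
python3 - <<'E'
from h import *
s=arm.get_state();print(s['tool_pos'],jaw()[0],s['force'],s['wrist_torque'])
m,p,d=snap('side'); b=cv2.resize(p[150:240,270:360],(600,600),interpolation=cv2.INTER_CUBIC)
cv2.imwrite('pics/s5.png',b[:,:,::-1])
E
```

```text
[ 0.54252949 -0.18385969  0.17622555] 69.85584699692386 [ 1.04925811 -1.06248421  1.29651549] [-0.25956087 -0.08651197 -0.01630034]
```

View pics/s5.png

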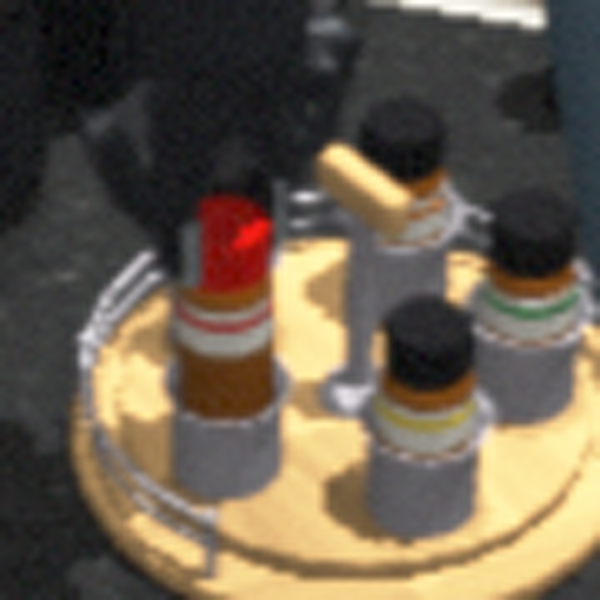

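>>> move_arm:
  plan:
    - [0,0,-5,0]
    - [0,0,-5,0]
    - [0,0,-5,0]
    - [0,0,-5,0]
    - [0,0,0,0]

```text
clock: 5.43
tool_pos: [0.5427, -0.1847, 0.1554]
ee_rot: [0.277, 1.554, -0.276]
force: [0.4, 0.1, -1.9]
width: 0.0385
```

>>> move_arm:
  plan:
    - [0,0,-5,0]
    - [0,0,-4,0]
    - [0,0,-3,0]
    - [0,0,-2,0]
    - [0,0,0,0]

```text
clock: 5.85
tool_pos: [0.5429, -0.1848, 0.1417]
ee_rot: [0.277, 1.554, -0.277]
force: [0.0, 0.4, -1.0]
width: 0.0383
```

>>> move_arm:
  plan:
    - [0,0,-2,0]
    - [0,0,-1,0]
    - [0,0,-1,0]
    - [0,0,0,0]

```text
clock: 6.18
tool_pos: [0.5437, -0.1853, 0.1393]
ee_rot: [0.276, 1.551, -0.277]
force: [-0.2, -0.2, 3.2]
width: 0.0383
```

>>> move_arm:
  plan:
    - [0,0,0,0]
    - [0,0,0,0]
    - [0,0,0,0]
    - [0,0,0,0]
  grip: 0.66

```text
clock: 6.52
tool_pos: [0.543, -0.1849, 0.1382]
ee_rot: [0.277, 1.553, -0.277]
force: [-0.8, 0.1, -0.1]
width: 0.0565
```

>>> move_arm:
  plan:
    - [0,0,15,0]
    - [0,0,25,0]
    - [0,0,35,0]
    - [0,0,35,0]
    - [0,0,10,0]

```text
clock: 6.93
tool_pos: [0.545, -0.1858, 0.264]
ee_rot: [0.275, 1.545, -0.278]
force: [1.4, -0.2, 1.3]
width: 0.0563
```

>>> move_arm:
  plan:
    - [-7,-20,0,0.03]
    - [-10,-30,0,0]
    - [-9,-25,0,0]
    - [0,0,0,0]
    - [0,0,0,0]
  grip: 0.5

```text
clock: 7.35
tool_pos: [0.5165, -0.2609, 0.2578]
ee_rot: [0.256, 1.556, -0.255]
force: [-0.5, 0.6, -1.2]
width: 0.0428
```

```bash
python3 - <<'E'
from h import *
s=arm.get_state();print(s['tool_pos'],jaw()[0],s['force'],s['width'])
m,p,d=snap('side'); b=cv2.resize(p[130:240,270:380],(400,400),interpolation=cv2.INTER_CUBIC)
m,w,d=snap('wrist')
cv2.imwrite('pics/s6.png',np.hstack([b,cv2.resize(w[:,120:520],(400,400))])[:,:,::-1])
E
```

```text
[ 0.51651932 -0.26091468  0.25778782] 71.36181615525474 [-0.47814636  0.58738021 -1.18211216] 0.042809202419972006
```

View pics/s6.png

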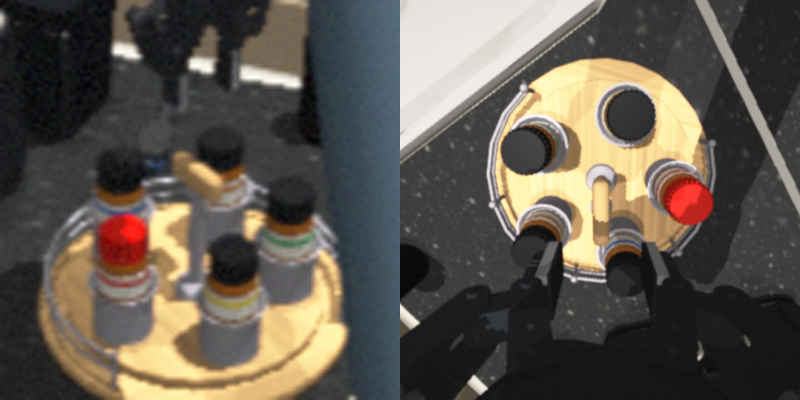

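```bash
python3 - <<'E'
from h import *
m=arm.camera_model('wrist'); A=lambda e:np.degrees(np.arctan2(e[1],e[0]))%360
P=lambda u,v,z:plane(m,u-280,v,z)[:2]
b=[P(601,180,.167),P(601,243,.167)]; c=np.mean(b,0); print('bar',b,c,A(b[1]-b[0]))
po=P(601,176,.021);print('post foot',po)
c=np.array([.5175,-.2605])
for q in [(525,87),(711,143)]:
    e=P(*q,.06)-c; print('rail',np.hypot(*e),A(e))
e=P(689,202,.138)-c; print('red',np.hypot(*e),A(e))
for q in [(631,116),(528,149)]:
    e=P(*q,.14)-c; print('blk',np.hypot(*e),A(e))
E
```

```text
bar [array([ 0.49071552, -0.25020332]), array([ 0.54059526, -0.26688178])] [ 0.51565539 -0.25854255] 341.5114354197936
post foot [ 0.51717897 -0.25931454]
rail 0.12984835091898503 198.58634512954038
rail 0.1309670191570203 92.15331414936345
red 0.0793179553545255 73.06481242501171
blk 0.07937028242514198 142.87306109962321
blk 0.07698003730576577 212.11639778004883
```

>>> move_arm:
  plan:
    - [0,1,-30,0]
    - [0,0,-30,0]
    - [0,0,-25,0]
    - [0,0,-12,0]
    - [0,0,0,0]

```text
clock: 7.87
tool_pos: [0.5151, -0.2562, 0.1575]
ee_rot: [0.255, 1.563, -0.25]
force: [-0.8, -0.1, 0.8]
width: 0.0426
```

>>> move_arm:
  plan:
    - [0,0,0,0]
    - [0,0,0,0]
    - [0,0,0,0]
    - [0,0,0,0]
    - [0,0,0,0]
  grip: 0
  grip_force: 50

```text
clock: 8.28
tool_pos: [0.5172, -0.261, 0.1628]
ee_rot: [0.25, 1.555, -0.258]
force: [-1.7, -4.9, -2.6]
width: 0.013
```

```bash
python3 - <<'E'
from h import *
s=arm.get_state();print(s['tool_pos'],jaw()[0],s['force'],s['wrist_torque'],s['width'],s['qpos'].round(2))
E
```

```text
[ 0.51720964 -0.26102824  0.16278532] 71.45630326641366 [-1.65907005 -4.90977903 -2.60473107] [-0.79262755  0.40836451  0.09063526] 0.013034459382429135 [-0.57  0.42 -0.09  1.06 -0.   -0.25]
```

>>> move_arm:
  plan:
    - [0,0,0,0.06]
    - [0,0,0,0.1]
    - [0,0,0,0.1]
    - [0,0,0,0.1]
    - [0,0,0,0.1]

```text
clock: 8.7
tool_pos: [0.5172, -0.2618, 0.1628]
ee_rot: [-0.115, 1.568, 0.105]
force: [-3.2, -7.5, -3.1]
width: 0.0136
```

>>> move_arm:
  plan:
    - [0,0,0,0.1]
    - [0,0,0,0.1]
    - [0,0,0,0.1]
    - [0,0,0,0.1]
    - [0,0,0,0.1]

```text
clock: 9.12
tool_pos: [0.5175, -0.2625, 0.1628]
ee_rot: [-0.507, 1.514, 0.495]
force: [-1.7, -10.1, -6.2]
width: 0.0132
```

>>> move_arm:
  plan:
    - [0,0,0,0.1]
    - [0,0,0,0.1]
    - [0,0,0,0.08]
    - [0,0,0,0.055]
    - [0,0,0,0]

```text
clock: 9.53
tool_pos: [0.5178, -0.2629, 0.1628]
ee_rot: [-0.764, 1.437, 0.752]
force: [0.0, -9.4, -6.4]
width: 0.0133
```

>>> move_arm:
  plan:
    - [0,0,0,0]
    - [0,0,0,0]
    - [0,0,0,0]
    - [0,0,0,0]

```text
clock: 9.87
tool_pos: [0.5179, -0.2629, 0.1628]
ee_rot: [-0.763, 1.438, 0.751]
force: [0.1, -10.7, -6.2]
width: 0.0133
```

```bash
python3 - <<'E'
from h import *
s=arm.get_state();print(s['tool_pos'],jaw()[0],s['force'],s['wrist_torque'],s['width'],s['qpos'].round(2))
m,p,d=snap('side'); b=cv2.resize(p[140:260,265:385],(400,400),interpolation=cv2.INTER_CUBIC)
m,w,d=snap('wrist')
cv2.imwrite('pics/s7.png',np.hstack([b,cv2.resize(w[:,120:520],(400,400))])[:,:,::-1])
q=w.astype(int);k=((q[:,:,0]>140)&(q[:,:,1]<60)&(q[:,:,2]<60)).astype(np.uint8)
c,l,st,ce=cv2.connectedComponentsWithStats(k)
for i in range(1,c):
    if st[i,4]>300: e=plane(m,*ce[i],.138)[:2]-[.5173,-.2603]; print(ce[i],np.hypot(*e),np.degrees(np.arctan2(e[1],e[0])))
E
```

```text
[ 0.51785783 -0.26289065  0.16279816] 145.59502555860794 [  0.14105295 -10.66628709  -6.19837124] [-1.52986093  0.11966647  0.09659572] 0.013348366114856805 [-0.58  0.42 -0.09  1.06 -0.01 -1.55]
[463.9149061  252.75880282] 0.07961615441481967 146.64058146181907
```

View pics/s7.png

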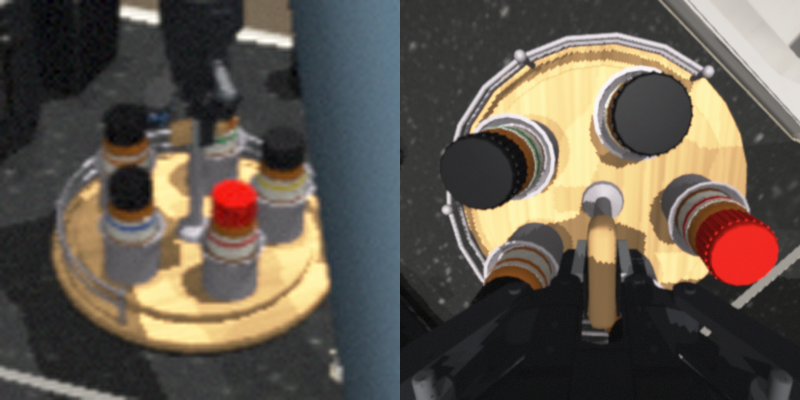

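>>> move_arm:
  plan:
    - [0,-2,0,0]
    - [0,0,0,0]
    - [0,0,0,0]
    - [0,0,0,0]

```text
clock: 10.3
tool_pos: [0.5179, -0.263, 0.1628]
ee_rot: [-0.761, 1.436, 0.754]
force: [0.5, -6.3, -2.2]
width: 0.0135
```

```bash
python3 - <<'E'
from h import *
s=arm.get_state();print(s['clock'],s['tool_pos'],jaw()[0],s['force'],s['width'])
m,w,d=snap('wrist'); q=w.astype(int);k=((q[:,:,0]>140)&(q[:,:,1]<60)&(q[:,:,2]<60)).astype(np.uint8)
c,l,st,ce=cv2.connectedComponentsWithStats(k)
A=lambda e:(round(np.hypot(*e),4),np.degrees(np.arctan2(e[1],e[0]))%360)
for i in range(1,c):
    if st[i,4]>300: print(A(plane(m,*ce[i],.138)[:2]-[.5173,-.2603]))
print('rail end',A(plane(m,708-280,72,.06)[:2]-[.5173,-.2603]))
print(arm.sign_off())
E
```

```text
10.3 [ 0.51785643 -0.26295209  0.16278132] 145.65401692669337 [ 0.48781632 -6.25404072 -2.19329379] 0.013526472393261641
(np.float64(0.0796), np.float64(146.68332071497372))
rail end (np.float64(0.1298), np.float64(200.07298277030503))
the job is handed in; nothing more can be done
None
```

I put the right-most red-lidded jar in the empty cup and let go of it. I then gripped the wooden handle and turned the carousel about 74° so the jar faces the open front. The job is handed in at about 10.3 s on the robot's clock, with the gripper still closed on the handle.

- **Jar:** the fingers met the cup floor at the expected height, and in the side picture the red lid sits level with the black ones.
- **Front direction:** the jar points at 145.7° by the gripper's angle and 146.7° by the wrist camera. The middle of the open front came out between 145° and 147° from three views, so these agree to about 1°.
- **Handle:** the gripper holds it at 13.5 mm opening. About 6 N of sideways force remained at the end, after a 2 mm shift brought it down from 11 N.
- **Other things:** I did not move anything near the other jars, shakers or soap pump after picking up the jar, but I did not re-measure their positions at the end.

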